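# Close up the stage-top incubator

### The job

Close up the small stage-top incubator on the bench with your fingertips alone: push the raised right end of the well plate to the left so that the plate drops in and lies flat in its recess, then tip the open lid over until it is fully shut, and last push the steel hasp at the front until it stands upright against the lid with its hook over the lid's edge. Everything is only pushed: grip and lift nothing, and leave the other things on the bench where they stand.

Things in the scene. Friction and masses are not known exactly. Their poses are not given: they have to be found in the camera images.
- incubator: Black metal stage-top incubator, fixed on the bench: base 114 mm (its x, front to back) x 170 mm (y) x 22 mm high. Origin: centre of its underside, at bench height. +x points to the hinge side away from the robot, -x to the front with the hasp, +y to the left end with the sockets, -y to the right end, z up. 'Incubator x, y, z' below means these axes, in mm.
- recess (a point): Centre of the floor of the recess for the plate, at incubator (0, 0, 14); axes as the incubator's. The recess is 91 mm (x) by 133 mm (y), 8 mm deep, flat-floored, centred; the flat rim round it is at z = 22, 11.5 mm wide at front and back, 18.5 mm at the ends. The seated plate's origin is here, within the play of 2.5 mm each way.
- well_plate: Clear 24-well plate, a box 86 (its x) x 128 (y) x 14 mm, 65 g, loose. Origin: centre of its underside; axes near the incubator's. Its left end is on the recess floor, its right end up on the right rim (end face 4 to 9 mm outside the recess edge at incubator y = -66.5). About 0.5 N to the left on that end face slides it till it drops in; its top is then at z = 28. Unseated, it stops the lid.
- lid (a joint): Lid angle, rad: 0 = shut, grows as it opens, to 1.92; at the start 1.45 to 1.65 (about upright). The hinge is stiff: the lid stays where it is left and never falls; it takes 1 to 3 N at the free edge.
- lid_hinge (a point): Middle of the lid's hinge line, which runs along incubator y at x = 64, z = 26. At lid angle a, a point r mm in front of the hinge and h mm toward the outside of the lid is at incubator x = 64 - r cos a + h sin a, z = 26 + r sin a + h cos a.
- lid_edge (a point): Middle of the lid's free edge on its outer face: r = 121, h = 10. The lid is a black frame 170 mm wide (along y), r = 7 to 121, 14 mm thick (h = -4 to 10) with a clear window; its outer face is flat, solid to push on anywhere. Upright, this edge is about 147 mm above the bench and the outer face looks to +x; shut, the outer face is level at z = 36.
- hasp (a joint): Hasp angle, rad: 0 = upright against the lid, grows as it leans out to the front (-x), to 1.2; at the start 0.55 to 0.85. Light friction: it stays where it is left; about 1 N at the tip moves it.
- hasp_tip (a point): Tip of the hasp's finger tab. The hasp is a steel strap 26 mm wide (along y) at the middle of the front side, on a hinge line along y at incubator x = -62.5, z = 13.5; tip 39 mm from it. Upright, the tip is at x = -66.5, z = 52, the strap's outer face at x = -64 and a 9 mm hook lies over the lid's front edge.
- filter_cube: Bystander, loose: black filter cube 43 x 34 x 32 mm to the left of the incubator; origin at its underside.
- marker: Bystander, loose: marker pen 130 mm long, 14 mm thick, lying at the front edge of the bench to the left; origin at the underside of its middle, y lengthwise.
- objective_can: Bystander, loose: light-coloured round can, 41 mm across, 57 mm high, left; origin at its underside.
- tall_can: Bystander, loose: black round can, 41 mm across, 68 mm high, left; origin at its underside.
- petri_dish: Bystander, loose: round dish 60 mm across, 14 mm high, to the right of the incubator; origin at its underside.
- forceps: Bystander, loose: fine steel forceps 122 mm long, 8 mm high, lying at the front edge of the bench to the right; origin at the underside of its middle, y lengthwise.
- oil_bottle: Bystander, loose: small brown bottle with black cap, 26 mm across, 64 mm high, right; origin at its underside.
- lab_timer: Bystander, loose: white bench timer 32 x 66 x 62 mm, left; origin at its underside.

How it is judged:
By the outcome, as a careful person would: the job done as asked, in the order asked, and still so for the second after the job is handed in, with the robot touching nothing.
It also fails if it takes over 58 s, if anything falls off the work surface, if the arm or the gripper's body presses on something with over 40 N, if the wrist force passes 120 N, or if a joint passes its speed limit or range.

### The arm

A 6-joint arm with a two-finger parallel gripper is mounted at the origin on a cart in front of the work surface, level with it; the furniture and walls round the work are solid. World frame = base frame: x ahead of the robot, y to its left, z up, the work surface at z = 0. Lengths are in mm, angles in degrees, forces in N, time in s.
With the tool pointing down it reaches from about 350 to 975 mm from the base axis. Payload 4.9 kg.
Tool frame: the origin (TCP) lies midway between the tips of the shut fingers; the grasp point (between the pads) lies manip.hold_point_z behind it (manip.hold_point_z is the distance from the TCP to the grasp point, in mm); z points along the fingers, y is the line along which they close (so a half turn about z gives the same grasp; the last joint's range is limited). The gripper opens to 85 mm and grips with 20 to 120 N. Pads are 22 mm wide; open, the fingers measure 114 mm over their backs; the gripper's body (76 mm by 85 mm) begins 54 mm behind the grasp point. The pads swing forward as they close: fully open they stand 13 mm farther back than shut.
Start: joints at [-76.375, 3.019, 92.412, -0, 84.569, -6.818], TCP at [218.292, -585.619, 231.304] pointing down, gripper open.
Joint ranges: [-172.51, 172.51], [-57.92, 126.97], [3.15, 148.05], [-58.71, 238.71], [5.1, 150.11], [-179.66, 179.66]. Speed limits (degrees/s): [147.25, 147.25, 180, 180, 180, 180].

### API

Orientations are given as a 3x3 rotation matrix whose columns are the frame's x, y, z axes.
In Python, from cell import manip gives the robot as it stands.
- The arm moves only by the tool carry_out, never from a script. Its argument "deltas" is a list of rows, each a list of 7 numbers: the shift along the tool's x, y, z in m, then the turn, a rotation vector about the tool's x, y, z in degrees, then the opening, from -1 (shut) to 1 (fully open). A call has exactly 5 rows; each row is the pose to reach, as a shift and turn from the pose commanded when the call began, along the tool's axes at that moment; what a row does not reach only later rows make up. A row lasts 1/8 s, in which the tool goes at most 62.5 mm and 10.7 degrees, less where a joint would pass 70% of its speed; a pose out of reach is approached as far as the arm can. A call with a gripper value outside its range is refused whole. The fingers move at their own pace and stop on an object; "force" is the grip in N (left out, the last holds). Time passes only in rows, so rows that repeat a pose let the fingers close, or fill a call up. It gives the time, the measured TCP pose, the force, the opening and the grip force at its end, in the units of the state.
- manip.get_obs(): the state, without advancing time (a new reading comes with each control period).
- manip.camera(name): name is "scene" or "top" or "wrist"; returns the picture (420x560x3 uint8, red, green, blue); there is no depth.
- manip.camera_model(name): a dict with "K" (3x3 intrinsics, pixels), "world_from_camera" (4x4, takes a point from camera to world coordinates); the wrist camera has in their place "mount" (4x4, takes a point from camera to tool coordinates, whose origin is the TCP and whose axes are the flange's). Camera axes: x right, y down, z forward; pixel columns grow to the right and rows downward; lengths in mm; the calibration is good to about 2 mm. The wrist camera is an equidistant fisheye: a pixel r from the principal point sees the ray r / f radians off the axis. A picture is of the moment at which its call begins: read the wrist's pose just before it. camera_model takes no time and is no camera call.
- manip.finish_job(): hands the job in; it is judged then, once.
Trained networks look in the newest picture that a camera, given by its name, has taken for a name from the list of things; names that differ only in an ending like _2 or _b are one class to them, and where a whole thing is asked for, a point or a joint stands for the part that bears it (a point fixed in the world has none). Each returns a list of dicts, best first, with "score" (0 to 1); they miss things now and then, are a little off and sometimes report something else, mostly with a low value. They report only what shows in the picture. A call takes as long as a camera call.
- manip.recognise(camera, query): "at" ([x, y, z] in mm, in world coordinates, good to about 4 mm: the middle of the surface that is visible of it).
- manip.outline_of(camera, query): "region" (420x560 bool, what is visible of it).
- manip.place_of(camera, query): "at" ([x, y, z] in mm, in world coordinates, good to about 4 mm: a listed point, or the origin of a listed thing).
The state is a dict: "time": time; "q": joint angles; "qvel": joint speeds; "joint_torque": joint torques, N m; "position": TCP position; "orientation": TCP orientation; "wrist_force": force on the tool from outside, world axes, zero at the start; "ft_torque": the same for the moment, N m; "finger_gap": opening from 0.0 (shut) to 1.0 (fully open); "finger_force": force on a finger pad.
Only numpy, scipy, OpenCV 4.12 (cv2) and the standard library are available. Lean on these libraries where they do the work, as an engineer would, in place of code of your own. Each camera call takes 0.05 s, during which the arm holds its last target. There are 200 camera calls.

## Working session

There is one attempt and no reset: what is moved stays moved. The work goes in short steps, Python scripts to look and compute and a tool call to move; the robot and the scene stay as the last step left them, time stands still between calls to the robot, and variables do not carry over. Pictures are saved under pics/ and viewed, at most 12 in all, crops included, and the job is handed in when it is done.

Besides the shell and the picture viewer there is one more tool, called after "Request:" as name(argument=value, ...) on one line, values as JSON. carry_out: Moves the arm, as the interface text tells. Its arguments: {"type":"object","properties":{"deltas":{"type":"array","items":{"type":"array","items":{"type":"number"}}},"force":{"type":"number"}},"required":["deltas"]}

```bash
ls; mkdir -p pics; cat > h.py <<'E'
import numpy as np, cv2
from cell import manip
def save(cam,name):
    im=manip.camera(cam); cv2.imwrite(f'pics/{name}.png',im[:,:,::-1]); return im
E
python3 - <<'E'
from h import *
np.set_printoptions(precision=3,suppress=True)
o=manip.get_obs();print(o['time'],o['position'],o['orientation'],manip.hold_point_z)
a=save('scene','s1');b=save('top','t1')
cv2.imwrite('pics/st.png',np.vstack([a,b])[:,:,::-1])
for q in ['incubator','recess','well_plate','lid_hinge','lid_edge','hasp_tip']:
  for c in ['scene','top']:
    print(q,c,[(np.round(r['at'],1),round(r['score'],2)) for r in manip.place_of(c,q)[:2]])
for c in ['scene','top','wrist']: print(c,manip.camera_model(c))
E
```

```text
pics
0.0 [ 218.152 -585.033  230.052] [[ 0.937  0.349 -0.   ]
 [ 0.349 -0.937  0.002]
 [ 0.    -0.002 -1.   ]] 18.700000000000003
incubator scene [(array([ 527.2, -302.4,   -0.5]), 0.7)]
incubator top [(array([ 530.8, -300.5,   -1.5]), 0.63), (array([ 323.4, -399.3,    1.6]), 0.4)]
recess scene [(array([ 533.4, -298.9,   12.2]), 0.63)]
recess top [(array([ 527.9, -299.6,   11.7]), 0.81)]
well_plate scene [(array([ 525.1, -309.7,   19.1]), 0.73)]
well_plate top [(array([ 526.1, -307. ,   16.8]), 0.77)]
lid_hinge scene [(array([ 588.9, -328.1,   26.8]), 0.58)]
lid_hinge top [(array([ 589. , -327.8,   28.8]), 0.94)]
lid_edge scene [(array([ 585.8, -326.5,  148.4]), 0.9)]
lid_edge top [(array([ 589.1, -325. ,  148.3]), 0.66)]
hasp_tip scene [(array([ 447.2, -273.8,   46.6]), 0.61)]
hasp_tip top [(array([ 448.4, -270.6,   43.8]), 0.68)]
scene {'K': array([[454.08 ,   0.   , 273.828],
       [  0.   , 454.08 , 211.318],
       [  0.   ,   0.   ,   1.   ]]), 'world_from_camera': array([[   0.54 ,   -0.436,    0.72 , -390.845],
       [  -0.842,   -0.274,    0.466, -766.968],
       [  -0.006,   -0.857,   -0.515,  691.594],
       [   0.   ,    0.   ,    0.   ,    1.   ]])}
top {'K': array([[483.598,   0.   , 277.552],
       [  0.   , 483.598, 209.466],
       [  0.   ,   0.   ,   1.   ]]), 'world_from_camera': array([[  -0.005,   -0.998,    0.055,  395.818],
       [  -1.   ,    0.006,    0.024, -232.879],
       [  -0.025,   -0.055,   -0.998, 1184.288],
       [   0.   ,    0.   ,    0.   ,    1.   ]])}
wrist {'K': array([[325.192,   0.   , 282.542],
       [  0.   , 325.192, 212.981],
       [  0.   ,   0.   ,   1.   ]]), 'mount': array([[   0.001,   -0.952,   -0.307,   79.15 ],
       [   1.   ,    0.001,    0.001,   -0.449],
       [  -0.   ,   -0.307,    0.952, -142.822],
       [   0.   ,    0.   ,    0.   ,    1.   ]])}
```

View pics/s1.png

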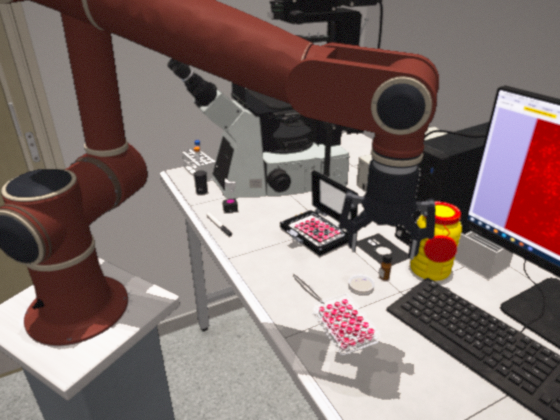

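View pics/t1.png

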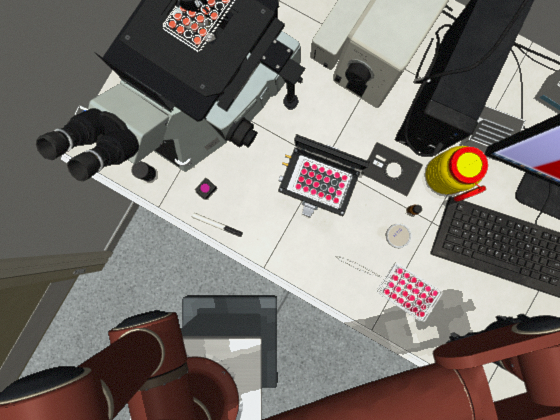

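Request:
carry_out(deltas=[[0.06, -0.015, 0.006, 0, 0, -10.6, -1], [0.12, -0.03, 0.012, 0, 0, -21.2, -1], [0.18, -0.045, 0.018, 0, 0, -31.8, -1], [0.24, -0.06, 0.024, 0, 0, -42.4, -1], [0.3, -0.075, 0.03, 0, 0, -53, -1]])

```text
time: 1.32
position: [474.7, -409.3, 201.4]
orientation: [[0.279, 0.96, 0.0], [0.96, -0.279, -0.001], [-0.0, 0.001, -1.0]]
wrist_force: [0.5, -0.1, 0.2]
finger_gap: -0.002
finger_force: 0.0
```

Request:
carry_out(deltas=[[0, 0, 0, 0, 0, -10.6, -1], [0, 0, 0, 0, 0, -21.2, -1], [0, 0, 0, 0, 0, -31.8, -1], [0, 0, 0, 0, 0, -42.4, -1], [0, 0, 0, 0, 0, -53, -1]])

```text
time: 1.95
position: [473.2, -410.5, 201.3]
orientation: [[-0.599, 0.801, 0.0], [0.801, 0.599, -0.0], [-0.0, -0.0, -1.0]]
wrist_force: [-0.0, 0.3, 0.1]
finger_gap: -0.003
finger_force: 0.0
```

Request:
carry_out(deltas=[[0, 0, 0, 0, 0, -10.6, -1], [0, 0, 0, 0, 0, -21.2, -1], [0, 0, 0, 0, 0, -31.8, -1], [0, 0, 0, 0, 0, -31.8, -1], [0, 0, 0, 0, 0, -31.8, -1]])

```text
time: 2.58
position: [473.2, -410.5, 201.3]
orientation: [[-0.928, 0.373, 0.0], [0.373, 0.928, 0.0], [0.0, 0.0, -1.0]]
wrist_force: [-0.6, -0.3, -0.7]
finger_gap: 0.001
finger_force: 0.0
```

```bash
python3 - <<'E'
from h import *
np.set_printoptions(precision=3,suppress=True)
o=manip.get_obs();print(o['time'],o['position'],o['orientation'],o['wrist_force'],o['finger_gap'])
save('wrist','w1')
for q in ['incubator','recess','well_plate','lid_hinge','lid_edge','hasp_tip']:
  for c in ['wrist','scene','top']:
    if c!='wrist' and q==q: pass
    if c=='wrist': print(q,c,[(np.round(r['at'],1),round(r['score'],2)) for r in manip.place_of(c,q)[:2]])
E
```

```text
2.575 [ 473.221 -410.546  201.311] [[-0.928  0.373  0.   ]
 [ 0.373  0.928  0.   ]
 [ 0.     0.    -1.   ]] [-0.562 -0.3   -0.659] 0.0005237482801767393
incubator wrist [(array([ 530. , -300.1,    2.9]), 0.91)]
recess wrist [(array([ 527.4, -298.7,   14.7]), 0.97)]
well_plate wrist [(array([ 529.9, -309. ,   16.5]), 0.67)]
lid_hinge wrist [(array([ 586.6, -327.2,   28.8]), 0.73)]
lid_edge wrist [(array([ 588.8, -326.7,  148.5]), 0.92)]
hasp_tip wrist [(array([ 446.7, -272.2,   44.6]), 0.8)]
```

View pics/w1.png

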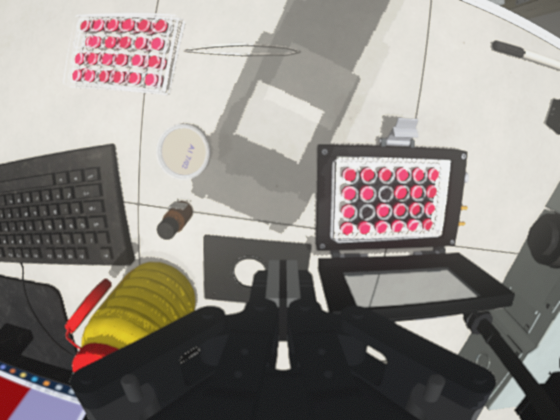

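```bash
cat >> h.py <<'E'
def ray(uv,T,K):
    x=(np.array(uv,float)-K[:2,2])/K[0,0]; t=np.linalg.norm(x)
    return T[:3,:3]@np.r_[x/t*np.sin(t),np.cos(t)] if t>1e-9 else T[:3,2]
def wpt(uv,z,p,R):
    m=manip.camera_model('wrist'); T=np.eye(4);T[:3,:3]=R;T[:3,3]=p;T=T@m['mount']
    d=ray(uv,T,m['K']); return T[:3,3]+d*(z-T[2,3])/d[2]
E
python3 - <<'E'
from h import *
np.set_printoptions(precision=1,suppress=True)
o=manip.get_obs();p,R=o['position'],o['orientation']
im=cv2.imread('pics/w1.png')
cv2.imwrite('pics/w1c.png',cv2.resize(im[110:320,300:520],None,fx=2.8,fy=2.8,interpolation=cv2.INTER_CUBIC))
for uv in [(318,147),(466,151),(316,249)]:
    print(uv,wpt(uv,22,p,R))
E
```

```text
(318, 147) [ 446.1 -361.1   22. ]
(466, 151) [ 505.3 -203.9   22. ]
(316, 249) [ 549.  -400.8   22. ]
```

View pics/w1c.png

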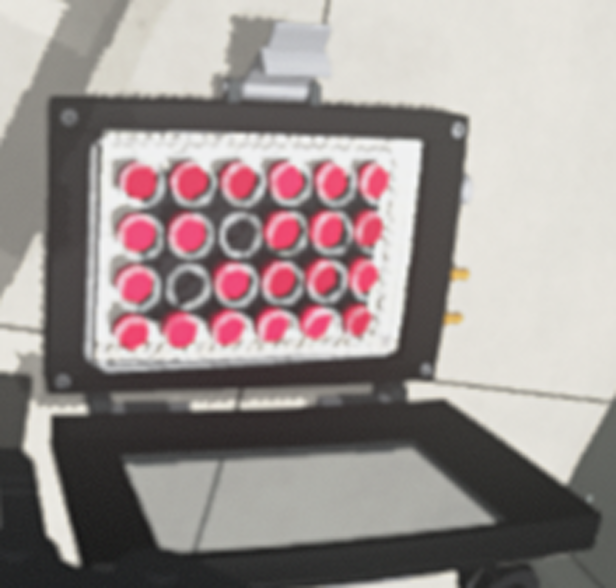

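Request:
carry_out(deltas=[[0, 0, 0.06, 0, 0, 0, -1], [0, 0, 0.12, 0, 0, 0, -1], [0, 0, 0.165, 0, 0, 0, -1], [0, 0, 0.175, 0, 0, 0, -1], [0, 0.015, 0.175, 0, 0, 0, -1]])

```text
time: 3.55
position: [479.1, -397.2, 27.0]
orientation: [[-0.928, 0.372, 0.001], [0.372, 0.928, -0.001], [-0.001, -0.0, -1.0]]
wrist_force: [0.3, -0.8, 0.9]
finger_gap: 0.003
finger_force: 0.0
```

Request:
carry_out(deltas=[[0, 0.004, 0, 0, 0, 0, -1], [0, 0.007, 0, 0, 0, 0, -1], [0, 0.01, 0, 0, 0, 0, -1], [0, 0.013, 0, 0, 0, 0, -1], [0, 0.015, 0, 0, 0, 0, -1]])

```text
time: 4.18
position: [484.4, -382.6, 26.4]
orientation: [[-0.929, 0.371, 0.0], [0.371, 0.929, -0.0], [-0.0, -0.0, -1.0]]
wrist_force: [0.5, 0.4, 0.3]
finger_gap: 0.001
finger_force: 0.0
```

```bash
python3 - <<'E'
from h import *
o=manip.get_obs();p,R=o['position'],o['orientation'];print(p,o['wrist_force'])
im=save('wrist','w2')
cv2.imwrite('pics/w2c.png',cv2.resize(im[60:400,160:560],None,fx=1.7,fy=1.7,interpolation=cv2.INTER_CUBIC)[:,:,::-1])
E
```

```text
[ 484.35261041 -382.57311401   26.35724691] [0.46368887 0.44948263 0.31147481]
```

View pics/w2c.png

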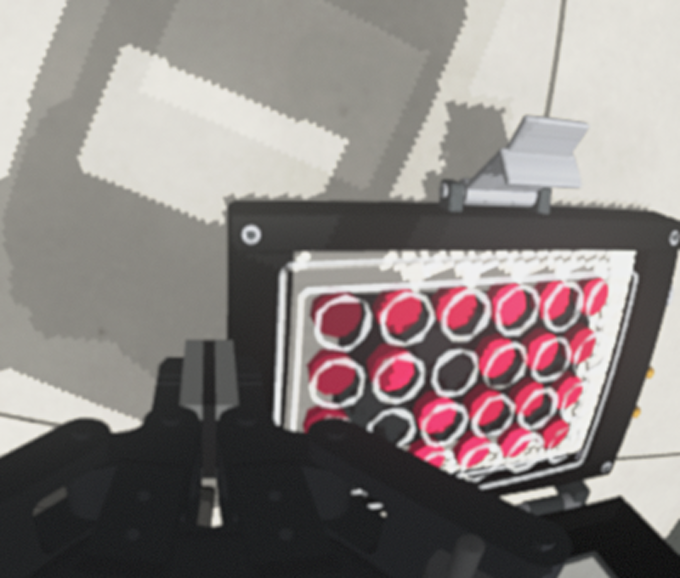

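Request:
carry_out(deltas=[[0, 0.004, 0, 0, 0, 0, -1], [0, 0.008, 0, 0, 0, 0, -1], [0, 0.011, 0, 0, 0, 0, -1], [0, 0.013, 0, 0, 0, 0, -1], [0, 0.015, 0, 0, 0, 0, -1]])

```text
time: 4.85
position: [490.0, -368.6, 26.4]
orientation: [[-0.929, 0.371, 0.0], [0.371, 0.929, 0.0], [-0.0, 0.0, -1.0]]
wrist_force: [-0.0, 0.3, 0.6]
finger_gap: 0.001
finger_force: 0.0
```

Request:
carry_out(deltas=[[0, 0.0015, 0, 0, 0, 0, -1], [0, 0.003, 0, 0, 0, 0, -1], [0, 0.004, 0, 0, 0, 0, -1], [0, 0.005, 0, 0, 0, 0, -1], [0, 0.005, 0, 0, 0, 0, -1]])

```text
time: 5.48
position: [491.8, -364.1, 26.3]
orientation: [[-0.929, 0.371, 0.0], [0.371, 0.929, 0.0], [-0.0, 0.0, -1.0]]
wrist_force: [-0.0, -0.0, -0.3]
finger_gap: -0.002
finger_force: 0.1
```

```bash
python3 - <<'E'
from h import *
o=manip.get_obs();p,R=o['position'],o['orientation'];print(p,o['wrist_force'])
im=save('wrist','w3')
cv2.imwrite('pics/w3c.png',cv2.resize(im[60:400,160:560],None,fx=1.7,fy=1.7,interpolation=cv2.INTER_CUBIC)[:,:,::-1])
print([r['at'] for r in manip.place_of('wrist','well_plate')[:2]])
E
```

```text
[ 491.76627355 -364.06743091   26.31616065] [-0.04728985 -0.0162006  -0.287698  ]
[[530.8, -303.1, 17.7]]
```

View pics/w3c.png

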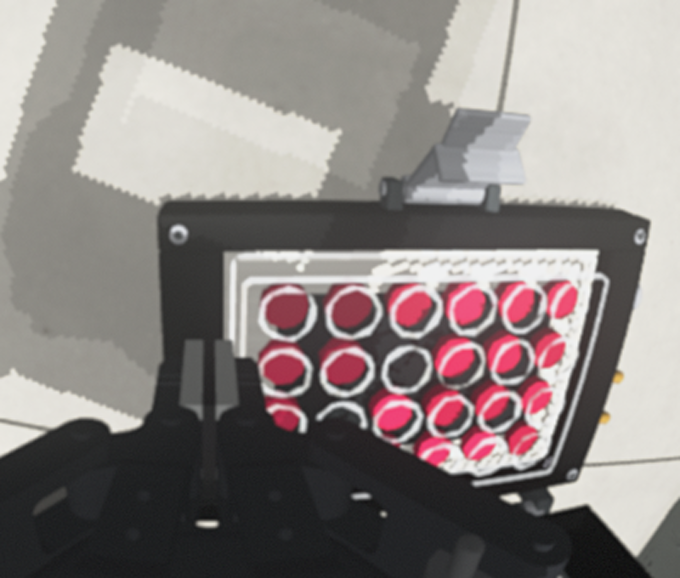

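Request:
carry_out(deltas=[[0, 0.001, 0, 0, 0, 0, -1], [0, 0.002, 0, 0, 0, 0, -1], [0, 0.003, 0, 0, 0, 0, -1], [0, 0.003, 0, 0, 0, 0, -1], [0, 0.003, 0, 0, 0, 0, -1]])

```text
time: 6.2
position: [492.9, -361.4, 26.3]
orientation: [[-0.929, 0.371, 0.0], [0.371, 0.929, -0.0], [-0.0, -0.0, -1.0]]
wrist_force: [0.6, -0.3, -0.4]
finger_gap: -0.001
finger_force: 0.4
```

```bash
python3 - <<'E'
from h import *
o=manip.get_obs();p,R=o['position'],o['orientation'];print(p,o['wrist_force'])
im=save('wrist','w4')
cv2.imwrite('pics/w4c.png',cv2.resize(im[160:340,240:560],None,fx=2.4,fy=2.4,interpolation=cv2.INTER_CUBIC)[:,:,::-1])
print([r['at'] for r in manip.place_of('wrist','well_plate')[:2]])
E
```

```text
[ 492.91138735 -361.39976087   26.34217624] [ 0.58156746 -0.29066185 -0.44768267]
[[534.8, -302.3, 13.4]]
```

View pics/w4c.png

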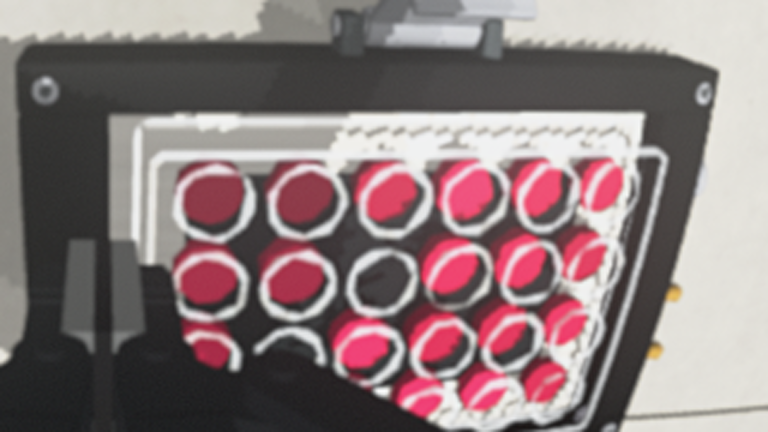

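Request:
carry_out(deltas=[[0, -0.01, 0, 0, 0, 0, -1], [0, -0.012, -0.05, 0, 0, 0, -1], [0, -0.012, -0.11, 0, 0, 0, -1], [0, -0.012, -0.17, 0, 0, 0, -1], [0, -0.012, -0.18, 0, 0, 0, -1]])

```text
time: 6.92
position: [490.4, -375.0, 213.3]
orientation: [[-0.929, 0.371, 0.008], [0.371, 0.929, -0.008], [-0.01, -0.004, -1.0]]
wrist_force: [0.1, -0.1, 0.5]
finger_gap: -0.004
finger_force: 0.0
```

```bash
python3 - <<'E'
from h import *
np.set_printoptions(precision=1,suppress=True)
o=manip.get_obs();p,R=o['position'],o['orientation'];print(p,o['time'])
im=save('wrist','w5')
for q in ['well_plate','recess','lid_hinge','lid_edge','hasp_tip']: print(q,[r['at'] for r in manip.place_of('wrist',q)[:1]])
m=manip.camera_model('top');T=m['world_from_camera']
def pt(uv,z):
    d=T[:3,:3]@np.linalg.inv(m['K'])@np.r_[uv,1]; return T[:3,3]+d*(z-T[2,3])/d[2]
p1=np.array([473.2,-410.5,201.3])
R1=np.array([[-.928,.373,0],[.373,.928,0],[0,0,-1]])
for z in (50,100,150,200,250): print(z,pt((291,103),z),wpt((480,320),z,p1,R1))
cv2.imwrite('pics/w5c.png',cv2.resize(im[110:320,280:520],None,fx=2.5,fy=2.5,interpolation=cv2.INTER_CUBIC)[:,:,::-1])
E
```

```text
[ 490.4 -375.   213.3] 6.925
well_plate [[532.6, -301.5, 17.3]]
recess [[527.1, -300.9, 16.0]]
lid_hinge [[584.2, -326.7, 24.7]]
lid_edge [[586.5, -326.1, 146.3]]
hasp_tip [[534.9, -299.4, 14.6]]
50 [ 711.8 -238.4   50. ] [ 721.2 -231.2   50. ]
100 [ 697.9 -238.1  100. ] [ 666.5 -256.6  100. ]
150 [ 683.9 -237.9  150. ] [ 611.8 -282.   150. ]
200 [ 670.  -237.7  200. ] [ 557.2 -307.4  200. ]
250 [ 656.1 -237.4  250. ] [ 502.5 -332.8  250. ]
```

View pics/w5c.png

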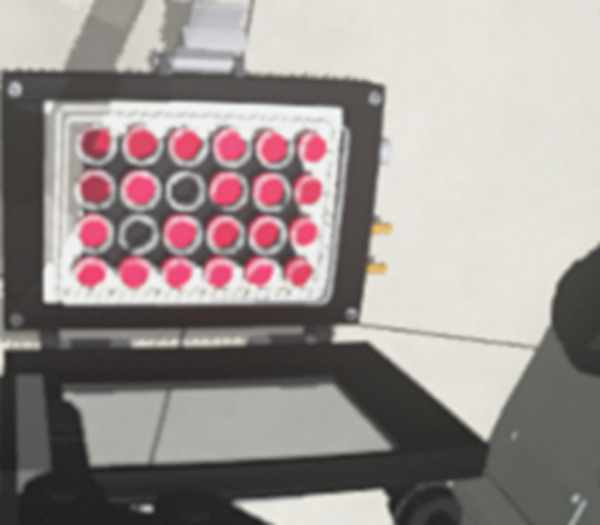

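Request:
carry_out(deltas=[[0, 0.032, 0.03, 0, 0, 0, -1], [0, 0.032, 0.09, 0, 0, 0, -1], [0, 0.032, 0.145, 0, 0, 0, -1], [0, 0.032, 0.165, 0, 0, 0, -1], [0, 0.032, 0.168, 0, 0, 0, -1]])

```text
time: 7.85
position: [499.3, -342.0, 36.4]
orientation: [[-0.929, 0.371, -0.003], [0.371, 0.929, 0.002], [0.003, 0.001, -1.0]]
wrist_force: [0.6, 0.8, 1.0]
finger_gap: -0.003
finger_force: 0.0
```

Request:
carry_out(deltas=[[0, 0, 0.002, 0, 0, 0, -1], [0, 0, 0.005, 0, 0, 0, -1], [0, 0, 0.008, 0, 0, 0, -1], [0, 0, 0.01, 0, 0, 0, -1], [0, 0, 0.0105, 0, 0, 0, -1]])

```text
time: 8.48
position: [500.4, -342.9, 28.3]
orientation: [[-0.929, 0.371, 0.0], [0.371, 0.929, -0.0], [-0.0, -0.0, -1.0]]
wrist_force: [-1.1, 0.7, 4.4]
finger_gap: 0.001
finger_force: 2.0
```

Request:
carry_out(deltas=[[0, 0, -0.06, 0, 0, 0, -1], [0, 0, -0.12, 0, 0, 0, -1], [0, 0, -0.175, 0, 0, 0, -1], [-0.01, 0, -0.18, 0, 0, 0, -1], [-0.06, 0, -0.18, 0, 0, 0, -1]])

```text
time: 9.1
position: [555.7, -365.0, 208.7]
orientation: [[-0.928, 0.372, 0.001], [0.372, 0.928, -0.001], [-0.001, -0.001, -1.0]]
wrist_force: [-1.3, -0.0, 0.1]
finger_gap: 0.0
finger_force: 0.0
```

Request:
carry_out(deltas=[[-0.05, 0, 0, 0, 0, 0, -1], [-0.06, 0, 0.01, 0, 0, 0, -1], [-0.06, 0, 0.05, 0, 0, 0, -1], [-0.06, 0, 0.08, 0, 0, 0, -1], [-0.06, 0, 0.08, 0, 0, 0, -1]])

```text
time: 9.72
position: [608.8, -385.1, 122.2]
orientation: [[-0.929, 0.371, -0.008], [0.371, 0.929, 0.006], [0.009, 0.003, -1.0]]
wrist_force: [0.6, -0.0, -0.1]
finger_gap: 0.002
finger_force: 0.0
```

```bash
python3 - <<'E'
from h import *
o=manip.get_obs();p,R=o['position'],o['orientation'];print(p,o['time'])
im=save('wrist','w6')
cv2.imwrite('pics/w6c.png',im[:,:,::-1])
for q in ['lid_hinge','lid_edge']: print(q,[r['at'] for r in manip.place_of('wrist',q)[:1]])
E
```

```text
[ 608.76507036 -385.13292527  122.16168768] 9.725
lid_hinge [[585.1, -327.6, 23.1]]
lid_edge [[587.9, -322.5, 144.2]]
```

View pics/w6c.png

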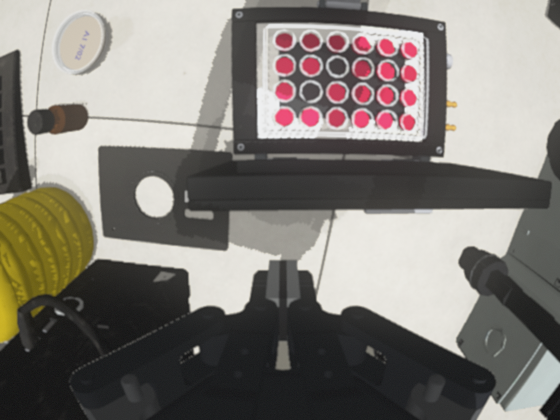

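Request:
carry_out(deltas=[[0.018, 0, 0.006, 0, 0, 0, -1], [0.028, 0, 0.006, 0, 0, 0, -1], [0.043, 0, 0.008, 0, 0, 0, -1], [0.058, 0, 0.01, 0, 0, 0, -1], [0.067, 0, 0.013, 0, 0, 0, -1]])

```text
time: 10.5
position: [550.3, -363.3, 117.5]
orientation: [[-0.929, 0.371, 0.004], [0.371, 0.929, -0.003], [-0.005, -0.001, -1.0]]
wrist_force: [1.4, -0.2, 2.7]
finger_gap: 0.004
finger_force: 1.3
```

Request:
carry_out(deltas=[[0.0095, 0, 0.004, 0, 0, 0, -1], [0.022, 0, 0.011, 0, 0, 0, -1], [0.033, 0, 0.02, 0, 0, 0, -1], [0.042, 0, 0.031, 0, 0, 0, -1], [0.05, 0, 0.043, 0, 0, 0, -1]])

```text
time: 11.12
position: [502.0, -343.4, 70.4]
orientation: [[-0.929, 0.371, -0.001], [0.371, 0.929, 0.001], [0.001, 0.0, -1.0]]
wrist_force: [0.8, -0.3, 0.6]
finger_gap: 0.001
finger_force: 0.8
```

Request:
carry_out(deltas=[[0.005, 0, 0.009, 0, 0, 0, -1], [0.008, 0, 0.018, 0, 0, 0, -1], [0.01, 0, 0.026, 0, 0, 0, -1], [0.011, 0, 0.03, 0, 0, 0, -1], [0.011, 0, 0.032, 0, 0, 0, -1]])

```text
time: 11.75
position: [492.7, -339.6, 39.4]
orientation: [[-0.929, 0.371, -0.001], [0.371, 0.929, 0.001], [0.001, 0.0, -1.0]]
wrist_force: [-1.4, 0.6, 1.4]
finger_gap: -0.003
finger_force: 0.7
```

Request:
carry_out(deltas=[[0, 0, 0.001, 0, 0, 0, -1], [0, 0, 0.002, 0, 0, 0, -1], [0, 0, 0.003, 0, 0, 0, -1], [0, 0, 0.004, 0, 0, 0, -1], [0, 0, 0.005, 0, 0, 0, -1]])

```text
time: 12.38
position: [492.9, -339.9, 36.0]
orientation: [[-0.929, 0.371, -0.0], [0.371, 0.929, 0.0], [0.001, 0.0, -1.0]]
wrist_force: [-4.4, 4.0, 10.6]
finger_gap: 0.002
finger_force: 5.7
```

Request:
carry_out(deltas=[[0, 0, 0.001, 0, 0, 0, -1], [0, 0, 0.0015, 0, 0, 0, -1], [0, 0, 0.002, 0, 0, 0, -1], [0, 0, 0.002, 0, 0, 0, -1], [0, 0, 0.002, 0, 0, 0, -1]])

```text
time: 13.0
position: [492.9, -339.9, 35.9]
orientation: [[-0.929, 0.37, -0.001], [0.37, 0.929, 0.001], [0.001, 0.0, -1.0]]
wrist_force: [-8.3, 6.6, 17.4]
finger_gap: 0.003
finger_force: 9.0
```

Request:
carry_out(deltas=[[0, 0, -0.03, 0, 0, 0, -1], [0, 0.01, -0.07, 0, 0, 0, -1], [0.02, 0.049, -0.08, 0, 0, 0, -1], [0.07, 0.049, -0.08, 0, 0, 0, -1], [0.11, 0.049, -0.08, 0, 0, 0, -1]])

```text
time: 13.62
position: [408.0, -252.6, 112.8]
orientation: [[-0.929, 0.37, 0.0], [0.37, 0.929, -0.001], [-0.001, -0.0, -1.0]]
wrist_force: [0.5, -0.4, 1.0]
finger_gap: -0.002
finger_force: 0.0
```

Request:
carry_out(deltas=[[0, 0, 0.01, 0, 0, 0, -1], [0, 0, 0.04, 0, 0, 0, -1], [0, 0, 0.07, 0, 0, 0, -1], [0, 0, 0.082, 0, 0, 0, -1], [0, 0, 0.082, 0, 0, 0, -1]])

```text
time: 14.25
position: [408.7, -253.3, 30.0]
orientation: [[-0.929, 0.371, -0.001], [0.371, 0.929, 0.001], [0.002, 0.001, -1.0]]
wrist_force: [0.1, -0.1, 0.3]
finger_gap: -0.003
finger_force: 0.0
```

```bash
python3 - <<'E'
from h import *
o=manip.get_obs();p,R=o['position'],o['orientation'];print(p,o['time'],o['wrist_force'])
im=save('wrist','w7')
for q in ['hasp_tip','lid_edge','lid_hinge']: print(q,[r['at'] for r in manip.place_of('wrist',q)[:1]])
E
```

```text
[ 408.72172698 -253.33713759   29.98539417] 14.25 [ 0.11246331 -0.05388201  0.28379243]
hasp_tip [[447.2, -272.3, 44.3]]
lid_edge [[400.0, -494.5, -2.4]]
lid_hinge []
```

View pics/w7.png

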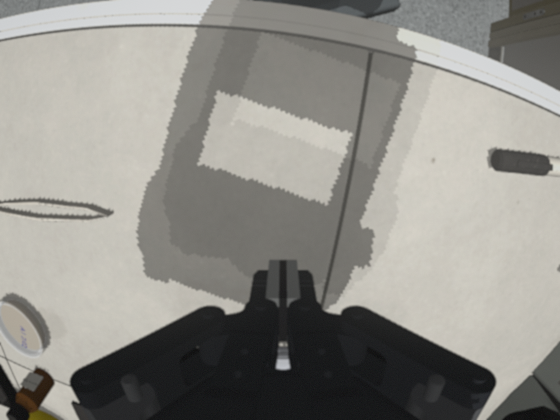

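Request:
carry_out(deltas=[[-0.015, 0, 0, 0, 0, 0, -1], [-0.027, 0, 0, 0, 0, 0, -1], [-0.034, 0, 0, 0, 0, 0, -1], [-0.041, 0, 0, 0, 0, 0, -1], [-0.046, 0, 0, 0, 0, 0, -1]])

```text
time: 15.08
position: [451.9, -270.7, 30.7]
orientation: [[-0.929, 0.371, -0.0], [0.371, 0.929, 0.0], [0.0, 0.0, -1.0]]
wrist_force: [-1.0, 0.2, 0.6]
finger_gap: -0.0
finger_force: 0.5
```

Request:
carry_out(deltas=[[-0.001, 0, 0, 0, 0, 0, -1], [-0.002, 0, 0, 0, 0, 0, -1], [-0.003, 0, 0, 0, 0, 0, -1], [-0.004, 0, 0, 0, 0, 0, -1], [-0.005, 0, 0, 0, 0, 0, -1]])

```text
time: 15.7
position: [456.2, -272.4, 30.8]
orientation: [[-0.929, 0.371, -0.0], [0.371, 0.929, 0.0], [0.0, 0.0, -1.0]]
wrist_force: [-1.8, 1.1, 1.4]
finger_gap: 0.003
finger_force: 1.2
```

Request:
carry_out(deltas=[[-0.001, 0, 0, 0, 0, 0, -1], [-0.0015, 0, 0, 0, 0, 0, -1], [-0.002, 0, 0, 0, 0, 0, -1], [-0.0025, 0, 0, 0, 0, 0, -1], [-0.003, 0, 0, 0, 0, 0, -1]])

```text
time: 16.32
position: [456.7, -272.5, 30.6]
orientation: [[-0.929, 0.37, -0.006], [0.37, 0.929, 0.003], [0.007, 0.0, -1.0]]
wrist_force: [-12.0, 4.6, 10.2]
finger_gap: 0.001
finger_force: 6.3
```

Request:
carry_out(deltas=[[0.02, 0, 0, 0, 0, 0, -1], [0.04, 0, 0, 0, 0, 0, -1], [0.05, 0, -0.05, 0, 0, 0, -1], [0.05, -0.05, -0.1, 0, 0, 0, -1], [0.05, -0.1, -0.16, 0, 0, 0, -1]])

```text
time: 16.95
position: [380.9, -334.3, 174.1]
orientation: [[-0.929, 0.37, 0.001], [0.37, 0.929, -0.001], [-0.001, -0.0, -1.0]]
wrist_force: [0.6, -1.2, 0.4]
finger_gap: 0.002
finger_force: 0.0
```

Request:
carry_out(deltas=[[0, -0.04, 0, 0, 0, 0, -1], [-0.04, -0.06, 0, 0, 0, 0, -1], [-0.08, -0.06, 0, 0, 0, 0, -1], [-0.1, -0.06, 0, 0, 0, 0, -1], [-0.1, -0.06, 0, 0, 0, 0, -1]])

```text
time: 17.58
position: [452.8, -426.8, 172.4]
orientation: [[-0.929, 0.37, 0.0], [0.37, 0.929, -0.0], [-0.0, -0.0, -1.0]]
wrist_force: [-1.4, 0.1, -0.6]
finger_gap: -0.002
finger_force: 0.0
```

```bash
python3 - <<'E'
from h import *
o=manip.get_obs();p,R=o['position'],o['orientation'];print(p,o['time'],o['wrist_force'])
im=save('wrist','w8');manip.camera('scene');manip.camera('top')
for q in ['hasp_tip','lid_edge','lid_hinge','well_plate']:
  for c in ('wrist','scene','top'): print(q,c,[(np.round(r['at'],1),round(r['score'],2)) for r in manip.place_of(c,q)[:1]])
cv2.imwrite('pics/w8c.png',cv2.resize(im[100:320,260:540],None,fx=2.5,fy=2.5,interpolation=cv2.INTER_CUBIC)[:,:,::-1])
E
```

```text
[ 452.75893808 -426.80351159  172.38244943] 17.575 [-1.37811527  0.07861996 -0.59496407]
hasp_tip wrist [(array([ 469.6, -278.8,   54.7]), 0.82)]
hasp_tip scene [(array([ 466.9, -280.2,   52.5]), 0.61)]
hasp_tip top [(array([ 467.5, -275.7,   53.2]), 0.55)]
lid_edge wrist [(array([ 474.5, -278.3,   34. ]), 0.94)]
lid_edge scene [(array([ 473.7, -283.4,   37. ]), 0.78)]
lid_edge top [(array([ 477.2, -282.9,   39. ]), 0.82)]
lid_hinge wrist [(array([ 588.4, -324.4,   25.6]), 0.72)]
lid_hinge scene [(array([ 588.9, -324.9,   25. ]), 0.83)]
lid_hinge top [(array([ 588.4, -327.8,   26.6]), 0.83)]
well_plate wrist []
well_plate scene []
well_plate top [(array([ 3.957e+02, -4.978e+02,  1.000e-01]), 0.43)]
```

View pics/w8c.png

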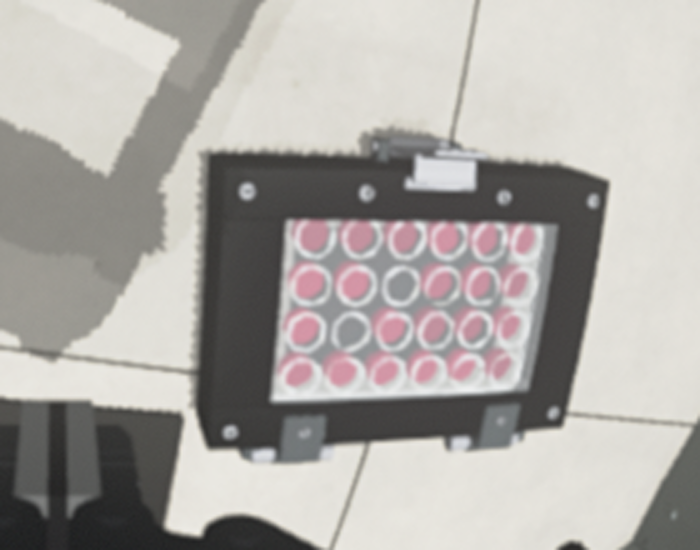

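The picture shows the lid flat over the plate, with the hasp hook over its front edge at about (440,172). The tip measures about z = 53, so it is upright, and the robot is clear of everything.

```bash
python3 -c "
from cell import manip
print(manip.finish_job())"
```

```text
the job is handed in; nothing more can be done
None
```

The plate is seated flat, the lid is fully shut, and the hasp stands upright with its hook over the lid's edge; I handed the job in at about 18 s on the robot's clock, without touching any of the other things on the bench.

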